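# Clip the spirit level into the sprung holder

## Task

Pick up the small spirit level and clip it into the sprung holder: with its long side draw the curved arm back, set the level down flat on the carriage behind the fixed edge, ease it home against that edge while you still hold it, and only then let go. The level ends upright and clamped, its middle opposite the arm's nose and its length along the edge. Where the carriage is clamped is not measured, so go by feel and force nothing; leave the other things where they are.

Things in the scene. Friction and masses are not known exactly. Their poses are not given: they have to be found in the camera images.
- level_mid (a point): Centre (half-way up the bar) of the small yellow spirit level, a bar 18 mm wide (its x), 100 mm long (its y), 20 mm high (its z; the vial on top stands 4 mm higher), about 0.1 kg, lying free on the bench. Held by the top 7 to 8 mm of the bar, the fingers stay clear above the holder's edge and arm.
- holder: Sprung holder fixed to the bench, origin on the bench; z up, x toward its fixed edge, y along the level's place. A dark base 140 x 190 x 8 mm carries a grey carriage 90 x 164 mm. The carriage is clamped up to 18 mm to -x or +x of its middle; this offset c is NOT measured (positive toward +x): find it by feel or look. On the carriage: a fixed edge (+x side) and a sprung curved arm (-x side).
- floor_mid (a point): Point of the base, 16 mm above the holder's origin, axes as the holder's, at the height of the carriage's top, where the level lies. From here (mm), fixed edge: steel bar, y -50 to +50, 14 wide, 5 high, inner face at x = c + 9. Arm's round nose: radius 6, at y = 0, 11 mm high, its face at rest at x = c + 1. Two rigid stop blocks, 10 high, at y = -32 and +30, face at x = c - 13.5, end the level's draw. Level seated: centre at x = c, y = 0, z = 10.
- clip_arm (a joint): Angle of the curved arm about its upright pivot (x = c - 30, y = +80 mm, screw 14 mm above the floor): 0 at rest, grows as the nose goes to -x. Nose drawn 10 mm (0.123 rad): the 18 mm level just fits; 12 to 13 mm (0.15): room; at 14.5 mm the level meets the stop blocks. Spring pushes to +x with 2.4 N at rest, 5 N at 10 mm, 6.2 N there; lowering the level past the nose rubs with a few N.
- weight_a: Plain steel 200 g weight, 29 mm across, 51 mm high, origin under its centre; a bystander.
- weight_b: Small steel weight, 22 mm across, 30 mm high, origin under its centre; a bystander.
- wrench: Combination spanner, 177 mm long (its y), 8 mm high, lying on the bench; a bystander.
- pen: Marker pen, 135 mm long (its y), 16 mm thick, lying on the bench; a bystander.
Mind the look-alikes: they are no part of the job. Of the things that look like the part that bears level_mid, the larger one is meant.

How it is judged (in metres and radians):
On the way, in this order (a step that is already met when the one before it is completed fails the run):
1. the level is picked up off the bench (height (world z) of level_mid above 0.032 m and contact force between the fingers and level above 1 N), for 0.2 s.
2. the held level has drawn the arm back beyond its clamped place (value of joint clip_arm above 0.135 rad and contact force between level and holder above 1 N and contact force between the fingers and level above 1 N), for 0.1 s.
3. the level, still held, is down on the carriage and eased home against the fixed edge (value of joint clip_arm between 0.104 and 0.132 rad and z of level_mid in the frame of holder below 0.0285 m and contact force between the fingers and level above 1 N), for 0.15 s.
At the end, for the whole second after the job is handed in: The level is at rest and released, flat on the carriage floor (within 2 mm, 0.06 rad), parallel to the fixed edge within 0.03 rad, its middle within 12 mm of the holder's y = 0, pressing on the holder with over 2 N, the arm resting on it at 0.104 to 0.141 rad (level against the edge) (value of joint clip_arm between 0.104 and 0.141 rad and contact force between level and holder above 2 N and z of level_mid in the frame of holder between 0.024 and 0.028 m and y of level_mid in the frame of holder between -0.012 and 0.012 m and angle between the y axis of level_mid and the y axis of holder, either way round below 0.03 rad and angle between level_mid's own z axis and vertical below 0.06 rad and linear speed of level below 0.01 m/s); the robot touches nothing.
It fails at once if the level is forced: it bears on the holder with more than 35 N (contact force between level and holder above 35 N).
It fails at once if the fingers press on the holder with more than 20 N (contact force between the fingers and holder above 20 N).
It fails at once if a bystander is moved by more than 30 mm (distance of any of weight_a, weight_b, wrench, pen from where it was at the start of the episode above 0.03 m).
It also fails if it takes over 42 s, if anything falls off the work surface, if the arm or the gripper's body presses on something with over 40 N, if the wrist force passes 120 N, or if a joint passes its speed limit or range.

## Robot

A 7-joint arm with a two-finger parallel gripper is mounted at the origin on a cart in front of the work surface, level with it; the furniture and walls round the work are solid. World frame = base frame: x ahead of the robot, y to its left, z up, the work surface at z = 0. Lengths are in mm, angles in rad, forces in N, time in s.
With the tool pointing down it reaches from about 400 to 750 mm from the base axis. Payload 19.5 kg.
Tool frame: the origin (TCP) lies on the centre line of the jaws, within the pads' length; the fingertips stand 19 mm ahead of it and the grasp point (between the pads) is the TCP (arm.tips_ahead is the distance from the TCP to the fingertips, in mm); z points along the fingers, y is the direction in which the jaws open and shut (so a half turn about z gives the same grasp; the last joint's range is limited). The gripper opens to 85 mm and grips with 20 to 120 N. Pads are 22 mm wide; open, the fingers measure 114 mm over their backs; the gripper's body (76 mm by 85 mm) begins 54 mm behind the grasp point. The pads swing forward as they close: fully open they stand 13 mm farther back than shut.
Start: joints at [-1.384, 0.707, -0.028, 1.485, 0.022, 0.951, -0.075], TCP at [130.405, 559.993, 250.268] pointing down, gripper open.
Joint ranges: [-2.71, 2.71], [-0.32, 2.16], [-1.57, 1.52], [0, 2.45], [-1.46, 4.6], [0, 2.02], [-2.83, 2.83]. Speed limits (rad/s): [1.89, 1.89, 2.57, 2.57, 3.01, 3.01, 3.01].

## Interface

Orientations are given as a 3x3 rotation matrix whose columns are the frame's x, y, z axes.
In Python, from plant import arm, eyes, models gives the robot as it stands. The module is installed in compiled form; this text tells all that it offers.
- The arm moves only by the tool arm_command, never from a script. Its argument "series" is a list that holds one entry, the list of rows, each a list of 7 numbers: the closure, from -1 (fully open) to 1 (shut), then the shift along the world's x, y, z in cm, then the turn, a rotation vector about the world's x, y, z in degrees. A call has 1 to 12 rows; each row is the pose to reach, as a shift and turn from the pose commanded when the call began; what a row does not reach only later rows make up. A row lasts 1/10 s, in which the tool goes at most 50 mm and 8.59 degrees, less where a joint would pass 70% of its speed; a pose out of reach is approached as far as the arm can. A call with a gripper value outside its range is refused whole. The fingers move at their own pace and stop on an object; the grip force is fixed at half the most. Time passes only in rows, so rows that repeat a pose let the fingers close. It gives the time, the measured TCP pose, the force and the opening at its end, in the units of the state.
- arm.observe(): the state, without advancing time (a new reading comes with each control period).
- eyes.read_camera(name): name is "scene" or "side" or "wrist"; returns the picture (480x640x3 uint8, red, green, blue); there is no depth.
- eyes.camera_info(name): a dict with "fx", "fy", "cx", "cy" (pixels), "distortion" ([k1, k2, p1, p2, k3] as OpenCV has them; the pictures are not rectified), "position" and "orientation" of the camera in the world. Camera axes: x right, y up, looking along -z (the intrinsics and any distortion apply to the point x, -y, -z); pixel columns grow to the right and rows downward; lengths in mm; the calibration is good to about 2 mm. A picture is of the moment at which its call begins: read the wrist's pose just before it. camera_info takes no time and is no camera call; for the wrist camera it gives the pose at the moment of the call.
- arm.hand_in(): hands the job in, once; it reports no verdict.
Trained networks look in the newest picture that a camera, given by its name, has taken for a name from the list of things; names that differ only in an ending like _2 or _b are one class to them, and where a whole thing is asked for, a point or a joint stands for the part that bears it (a point fixed in the world has none). Each returns a list of dicts, best first, with "conf" (0 to 1); they miss things now and then, are a little off and sometimes report something else, mostly with a low value. They report only what shows in the picture. A call takes as long as a camera call. They do not tell look-alikes from the thing itself.
- models.search_frame(thing, camera): "xy" ([column, row] in pixels, amid what is visible of it).
The state is a dict: "clock": time; "qpos": joint angles; "joint_vel": joint speeds; "joint_torque": joint torques, N m; "tcp_pos": TCP position; "eef_rot": TCP orientation; "ft_force": force on the tool from outside, world axes, zero at the start; "moment": the same for the moment, N m; "finger_gap": finger opening in mm.
Only numpy, scipy, OpenCV 4.12 (cv2) and the standard library are available. Lean on these libraries where they do the work, as an engineer would, in place of code of your own. Each camera call takes 0.05 s, during which the arm holds its last target.

## Working session

There is one attempt and no reset: what is moved stays moved. The work goes in short steps, Python scripts to look and compute and a tool call to move; the robot and the scene stay as the last step left them, time stands still between calls to the robot, and variables do not carry over. Pictures are saved under pics/ and viewed, and the job is handed in when it is done.

Besides the shell and the picture viewer there is one more tool, called after "Request:" as a command line: name --argument value ..., lists and objects as JSON in quotes. arm_command: Moves the arm, as the interface text tells. Its arguments: {"type":"object","properties":{"series":{"type":"array"}},"required":["series"]}

```bash
mkdir -p pics
cat > h.py <<'E'
import numpy as np, cv2
from plant import arm, eyes, models
def snap(cam,name):
    im=eyes.read_camera(cam); cv2.imwrite(f'pics/{name}.png',im[:,:,::-1]); return im
def cal(cam):
    c=eyes.camera_info(cam); K=np.array([[c['fx'],0,c['cx']],[0,c['fy'],c['cy']],[0,0,1.]])
    R=np.array(c['orientation']); t=np.array(c['position']); return K,np.array(c['distortion'],float),R,t
def ray(cam,px,z,c=None):
    K,d,R,t=c or cal(cam)
    u=cv2.undistortPoints(np.array(px,float).reshape(-1,1,2),K,d).reshape(-1,2)
    D=(R@np.c_[u[:,0],-u[:,1],-np.ones(len(u))].T).T
    return t+D*((z-t[2])/D[:,2])[:,None]
def proj(cam,P,c=None):
    K,d,R,t=c or cal(cam)
    q=(np.array(P,float).reshape(-1,3)-t)@R; q=q*[1,-1,-1]
    return cv2.projectPoints(q,np.zeros(3),np.zeros(3),K,d)[0].reshape(-1,2)
E
python3 - <<'E'
from h import *
for c in ['scene','side','wrist']: snap(c,c+'0'); print(c,eyes.camera_info(c))
for c in ['scene','side']:
  for n in ['level_mid','holder','weight_a','wrench','pen','clip_arm']: print(c,n,models.search_frame(n,c)[:3])
print(arm.observe())
E
```

```text
scene {'fx': 598.5146769386555, 'fy': 598.5146769386555, 'cx': 321.3866793699044, 'cy': 235.47500705712017, 'distortion': array([0.04481188, 0.        , 0.        , 0.        , 0.        ]), 'position': array([619.44207872, 876.58009824, 472.41689555]), 'orientation': array([[-0.99285227, -0.07425023,  0.09344126],
       [ 0.11707494, -0.45377295,  0.88339321],
       [-0.02319103,  0.88801859,  0.45922235]])}
side {'fx': 499.32145620271245, 'fy': 499.32145620271245, 'cx': 323.23191105096754, 'cy': 236.84079120692766, 'distortion': array([0.00961859, 0.        , 0.        , 0.        , 0.        ]), 'position': array([ 525.71100129, -519.78408712,  650.10965828]), 'orientation': array([[ 0.99947767,  0.02054055, -0.0249493 ],
       [-0.03208787,  0.72251351, -0.69061175],
       [ 0.00384066,  0.6910516 ,  0.72279523]])}
wrist {'fx': 370.06371570099634, 'fy': 370.06371570099634, 'cx': 312.8061950123726, 'cy': 235.67507129670454, 'distortion': array([0.00747922, 0.        , 0.        , 0.        , 0.        ]), 'position': array([ 54.8098073 , 576.07921724, 374.0319231 ]), 'orientat
[... 1106 characters left out ...]
nt_vel': array([-1.63699949e-04,  3.10454992e-04, -3.06703900e-03, -1.38381803e-03,
       -5.52679866e-07,  9.76772906e-05,  2.36507914e-04]), 'joint_torque': array([-2.62135400e-04, -8.82925057e+01,  1.23402223e+00, -2.36383277e+01,
        1.70737447e-02,  1.61619726e-03, -3.30301706e-07]), 'tcp_pos': array([130.40435082, 559.98254362, 250.27939637]), 'eef_rot': array([[-9.73935856e-01,  2.26823603e-01, -2.17510039e-05],
       [ 2.26823604e-01,  9.73935851e-01, -9.91054576e-05],
       [-1.29537447e-06, -1.01456000e-04, -9.99999995e-01]]), 'ft_force': array([ 0.28784974,  0.28196444, -0.8631758 ]), 'moment': array([ 0.00307147, -0.01514388,  0.01689067]), 'finger_gap': 85.60305752309475}
```

View pics/scene0.png

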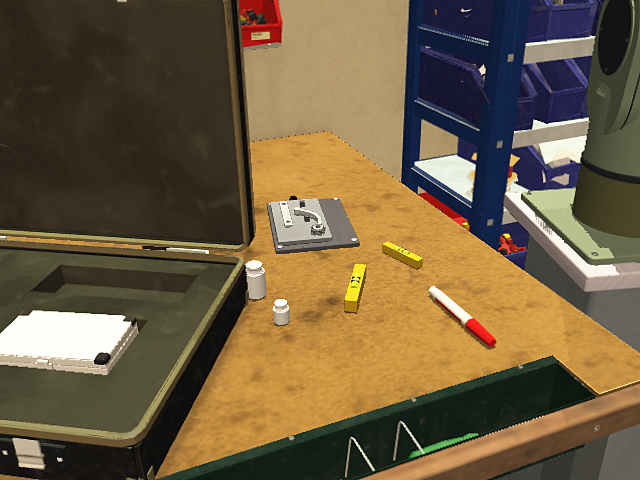

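View pics/side0.png

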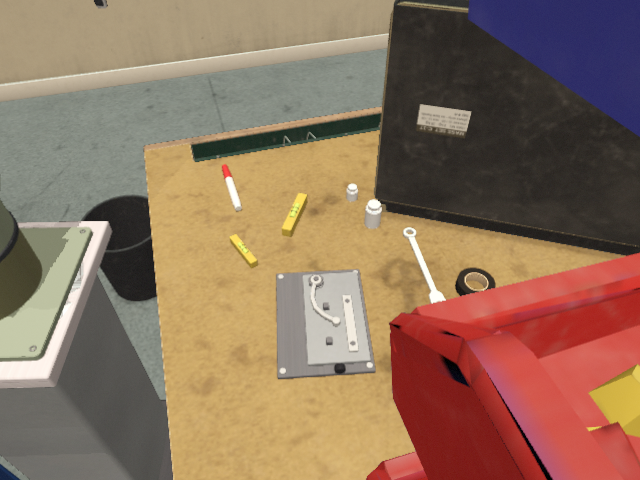

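Run:
```python
from h import *
a=cv2.imread('pics/side0.png'); cv2.imwrite('pics/side0a.png',cv2.resize(a[255:390,255:395],None,fx=5,fy=4.4,interpolation=2)[:600,:800]) 
cv2.imwrite('pics/side0b.png',cv2.resize(a[150:280,200:340],None,fx=4.5,fy=4.5,interpolation=2))
b=cv2.imread('pics/scene0.png'); cv2.imwrite('pics/scene0a.png',cv2.resize(b[185:260,255:365],None,fx=7,fy=7,interpolation=2))
cv2.imwrite('pics/scene0b.png',cv2.resize(b[235:325,335:430],None,fx=6,fy=6,interpolation=2))
```

```text
(no output)
```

View pics/side0a.png

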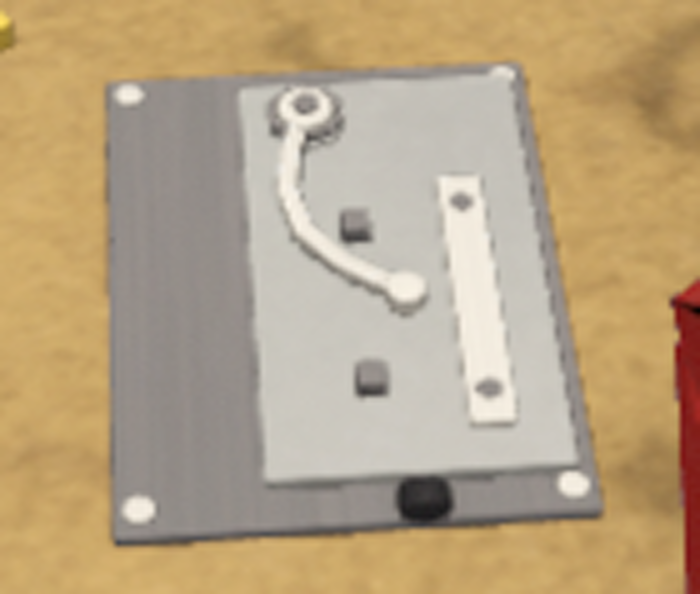

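View pics/side0b.png

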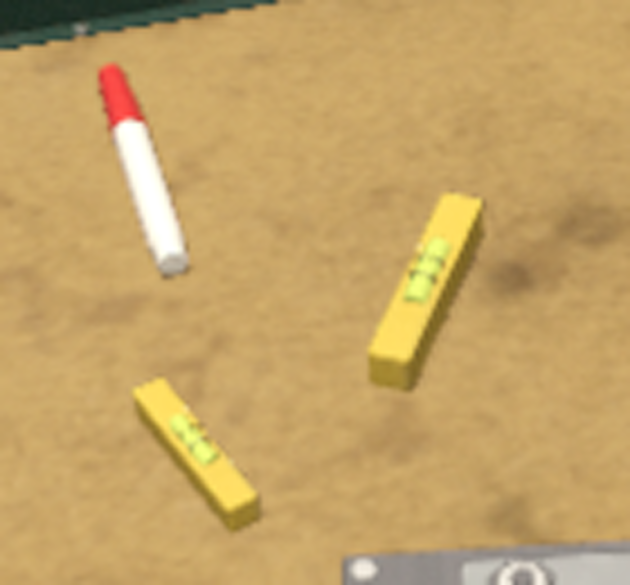

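View pics/scene0a.png

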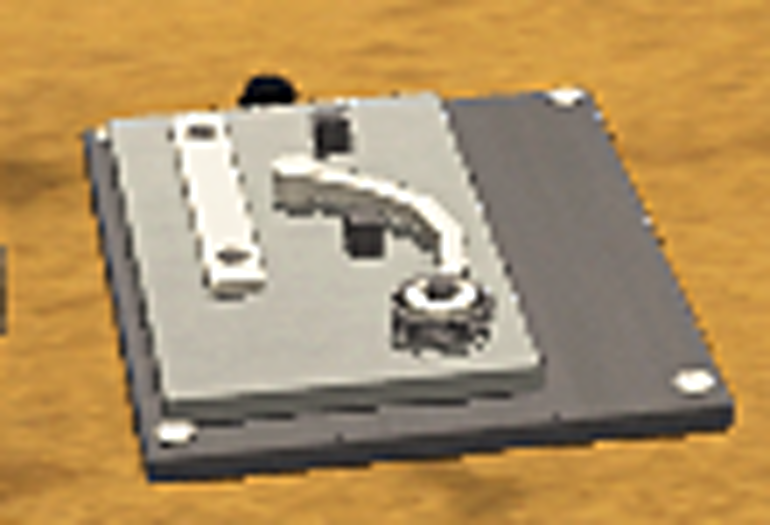

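View pics/scene0b.png

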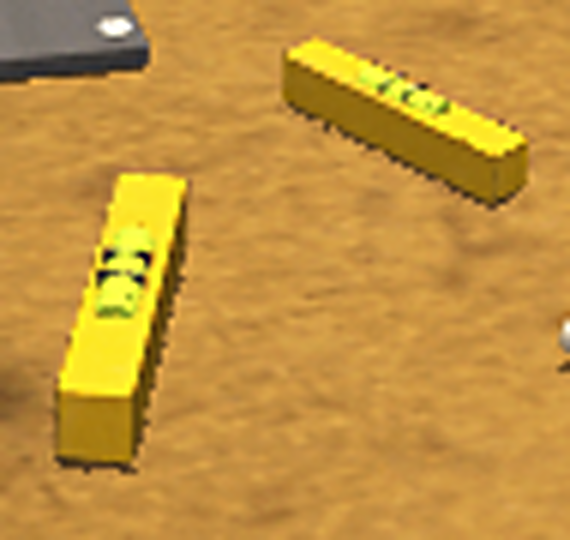

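```bash
cat > fit.py <<'E'
from h import *
from scipy.optimize import least_squares
def up(p,o,f): f=np.array(f,float); return (np.array(p,float)+.5)/f-.5+o
cs={'scene':cal('scene'),'side':cal('side')}
def fit(loc,obs,x0):
    # obs: cam->pixels same order as loc
    def T(x):
        c,s=np.cos(x[2]),np.sin(x[2]); L=np.array(loc,float)
        return np.c_[x[0]+c*L[:,0]-s*L[:,1],x[1]+s*L[:,0]+c*L[:,1],L[:,2]]
    f=lambda x:np.concatenate([(proj(k,T(x),cs[k])-v).ravel() for k,v in obs.items()])
    r=least_squares(f,x0,x_scale=[10,10,.1]); return r.x,np.abs(r.fun).mean()
E
python3 - <<'E'
from fit import *
so=[255,255];sf=[5,4.4]; co=[255,185];cf=[7,7]
def both(n,loc,s,c,x0):
    for o in ({'side':s},{'scene':c},{'side':s,'scene':c}): print(n,*fit(loc,o,x0))
# level
L=[[-9,50,20],[9,50,20],[9,-50,20],[-9,-50,20]]
s=up([[447,195],[484,205],[407,362],[370,350]],[200,150],4.5)
c=up([[133,393],[62,388],[120,175],[187,178]],[335,235],6)
print(ray('side',s,20),ray('scene',c,20))
g=ray('side',s,20).mean(0)
both('level',L,s,c,[g[0],g[1],-.4])
B=[[-70,95,8],[70,95,8],[70,-95,8],[-70,-95,8]]
s=up([[108,85],[520,63],[602,513],[115,538]],so,sf)
c=up([[733,405],[150,465],[85,132],[592,92]],co,cf)
g=ray('side',s,8).mean(0)
both('base',B,s,c,[g[0],g[1],0])
E=[[9,50,21],[23,50,21],[23,-50,21],[9,-50,21]]
s=up([[437,178],[480,175],[516,420],[472,424]],so,sf)
c=up([[265,285],[212,287],[178,118],[225,116]],co,cf)
g=ray('side',s,21).mean(0)
both('edge',E,s,c,[g[0],g[1],0])
print(proj('side',[0,0,0]))
E
```

```text
[[504.91535105 199.23985096  20.        ]
 [520.50969054 192.44098603  20.        ]
 [489.35488252 100.52616863  20.        ]
 [474.66341523 107.58741753  20.        ]] [[502.30630725 203.68707345  20.        ]
 [517.86317496 199.24677131  20.        ]
 [488.89004731 106.29719704  20.        ]
 [472.61922205 110.38478428  20.        ]]
level [ 4.97403393e+02  1.50190688e+02 -3.19184262e-01] 0.5645313236877065
level [ 4.95370589e+02  1.54641385e+02 -3.02805375e-01] 0.4693704740742817
level [ 4.95945278e+02  1.52641278e+02 -3.06727793e-01] 0.7837740558377213
base [ 5.39969540e+02 -7.92037348e+01  4.18824386e-02] 0.6540732990711362
base [ 5.38580637e+02 -7.28238119e+01  3.87768927e-02] 0.36366340204704173
base [ 5.39243426e+02 -7.80593199e+01  4.16020996e-02] 0.8977746422607691
edge [ 5.65486505e+02 -9.56988336e+01  3.84067633e-02] 0.21808854022290802
edge [ 5.63678814e+02 -8.92191279e+01  2.79912252e-02] 0.3199370730922979
edge [ 5.64704230e+02 -9.47142644e+01  3.57752656e-02] 0.7675935928132382
[[-11.58967035 288.79458633]]
```

Run:
```python
from fit import *
from scipy.spatial.transform import Rotation
im={k:cv2.imread(f'pics/{k}0.png') for k in ('side','scene')}
def draw(loc,x,col,f):
    c,s=np.cos(x[2]),np.sin(x[2]); L=np.array(loc,float)
    P=np.c_[x[0]+c*L[:,0]-s*L[:,1],x[1]+s*L[:,0]+c*L[:,1],L[:,2]]
    for k in im:
        p=(proj(k,P,cs[k])-O[k]+.5)*F-.5
        cv2.polylines(big[k],[np.round(p).astype(int)],True,col,1,cv2.LINE_AA)
O={'side':[265,260],'scene':[255,185]};F=6
big={k:cv2.resize(im[k][O[k][1]:O[k][1]+125,O[k][0]:O[k][0]+115],None,fx=F,fy=F,interpolation=2) for k in im}
def box(x0,x1,y0,y1,z): return [[x0,y1,z],[x1,y1,z],[x1,y0,z],[x0,y0,z]]
h=[539.2,-78,.0416]
for z in (0,8): draw(box(-70,70,-95,95,z),h,(0,0,255),0)
for cc in (18,):
    for z in (16,21): draw(box(cc+9,cc+23,-50,50,z),h,(0,255,0),0)
    draw(box(cc-45,cc+45,-82,82,16),h,(255,0,0),0)
for k in big: cv2.imwrite(f'pics/ov_{k}.png',big[k][:600])
```

```text
(no output)
```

View pics/ov_side.png

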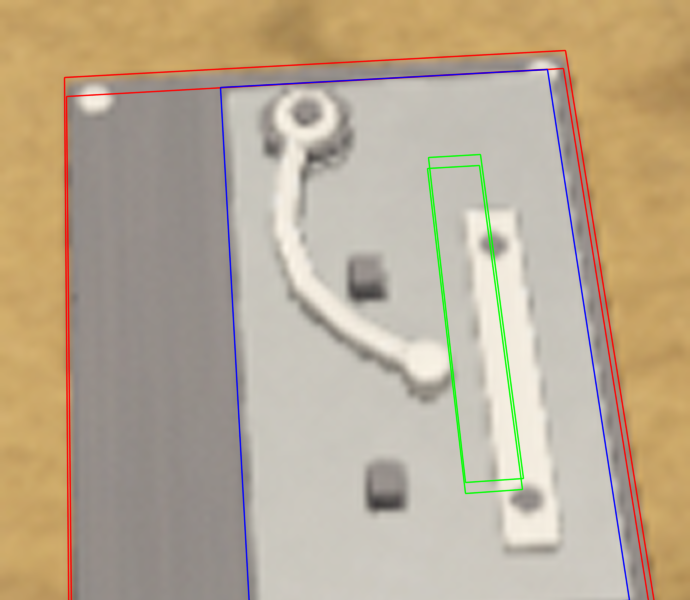

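View pics/ov_scene.png

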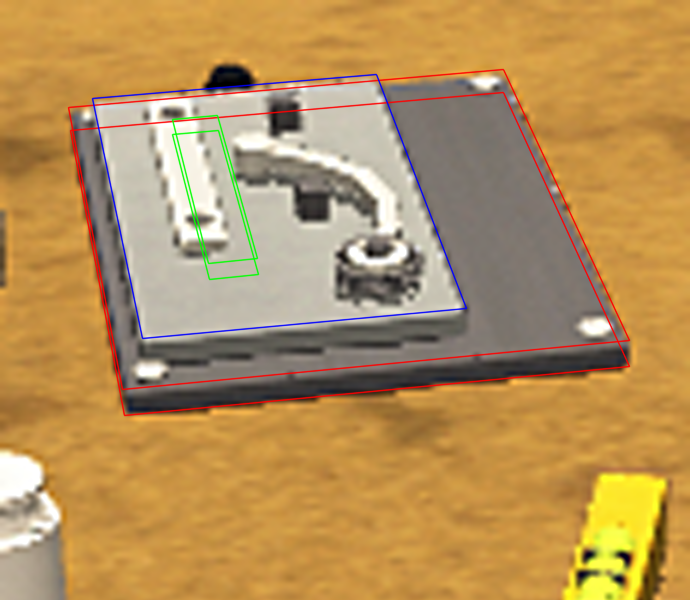

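Request:
arm_command --series '[[[-1, 36.6, -40.7, -10, 0, 0, -94.4], [-1, 36.6, -40.7, -10, 0, 0, -94.4], [-1, 36.6, -40.7, -10, 0, 0, -94.4], [-1, 36.6, -40.7, -10, 0, 0, -94.4], [-1, 36.6, -40.7, -10, 0, 0, -94.4], [-1, 36.6, -40.7, -10, 0, 0, -94.4], [-1, 36.6, -40.7, -10, 0, 0, -94.4], [-1, 36.6, -40.7, -10, 0, 0, -94.4], [-1, 36.6, -40.7, -10, 0, 0, -94.4], [-1, 36.6, -40.7, -10, 0, 0, -94.4], [-1, 36.6, -40.7, -10, 0, 0, -94.4], [-1, 36.6, -40.7, -10, 0, 0, -94.4]]]'

```text
clock: 1.95
tcp_pos: [499.2, 147.9, 149.5]
eef_rot: [[0.312, 0.95, 0.001], [0.95, -0.312, -0.003], [-0.002, 0.002, -1.0]]
ft_force: [-1.5, 1.9, 0.7]
finger_gap: 85.5
```

Run:
```python
from h import *
s=arm.observe(); print(s['clock'],s['tcp_pos'],s['eef_rot'],s['ft_force'],s['qpos'],arm.tips_ahead)
snap('wrist','w1'); c=eyes.camera_info('wrist'); print(c)
```

```text
1.95 [499.19807299 147.92918614 149.50813882] [[ 0.31189745  0.95011511  0.00112226]
 [ 0.95011346 -0.31189387 -0.00257509]
 [-0.0020966   0.00186944 -0.99999605]] [-1.49361164  1.86431652  0.72219562] [-0.49732358  0.7969863   0.27383146  1.8075037  -0.35276076  0.58465343
 -0.32285736] 19.0
{'fx': 370.06371570099634, 'fy': 370.06371570099634, 'cx': 312.8061950123726, 'cy': 235.67507129670454, 'distortion': array([0.00747922, 0.        , 0.        , 0.        , 0.        ]), 'position': array([522.16325109, 222.48673815, 273.60599869]), 'orientation': array([[ 9.52273701e-01,  2.90723048e-01,  9.30317533e-02],
       [-3.05245299e-01,  9.06643112e-01,  2.91244872e-01],
       [ 3.24998790e-04, -3.05742338e-01,  9.52114235e-01]])}
```

View pics/w1.png

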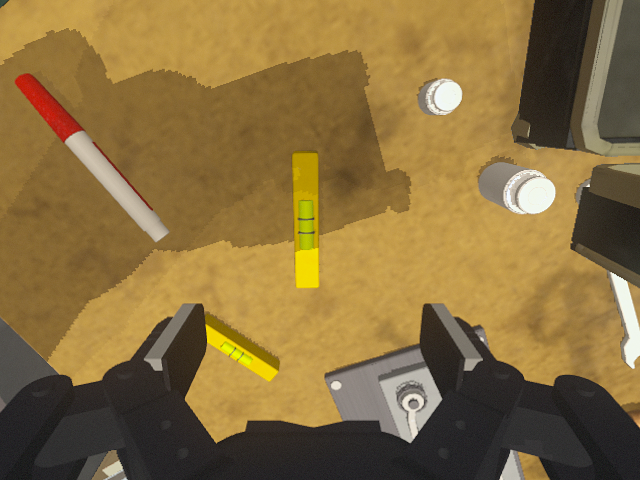

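Run:
```python
from h import *
cw=cal('wrist')
im=cv2.imread('pics/w1.png'); hsv=cv2.cvtColor(im,cv2.COLOR_BGR2HSV)
m=cv2.inRange(hsv,(22,200,110),(45,255,255)); m[:, :280]=0; m[:,335:]=0; m[:140]=0;m[300:]=0
ys,xs=np.nonzero(m); r=cv2.minAreaRect(np.c_[xs,ys].astype(np.float32)); b=cv2.boxPoints(r); print(r)
P=ray('wrist',b,20,cw); print(P.round(1), P.mean(0))
for i in range(4):
    d=P[(i+1)%4]-P[i]; print(np.linalg.norm(d), np.arctan2(d[1],d[0]))
print(arm.observe()['tcp_pos'])
```

```text
((305.0, 219.0), (136.0, 26.0), 90.0)
[[502.3 205.9  20. ]
 [518.9 200.6  20. ]
 [488.7 105.1  20. ]
 [470.1 111.   20. ]] [494.99366938 155.65626444  20.        ]
17.426217778231216 -0.3101535033210517
100.21262408839226 -1.8766933297818227
19.582706007309007 2.831192161573844
100.22181091793732 1.2433809145994934
[498.12854856 149.71318266 149.62173917]
```

Request:
arm_command --series '[[[-1, -0.1, 0.2, -4, 0, 0, 0.3], [-1, -0.1, 0.2, -8, 0, 0, 0.3], [-1, -0.1, 0.2, -8, 0, 0, 0.3], [-1, -0.1, 0.2, -8, 0, 0, 0.3]]]'

```text
clock: 2.4
tcp_pos: [495.2, 155.5, 71.2]
eef_rot: [[0.295, 0.956, -0.001], [0.956, -0.295, 0.0], [-0.0, -0.001, -1.0]]
ft_force: [0.2, 0.2, 1.1]
finger_gap: 85.2
```

Run:
```python
from h import *
s=arm.observe(); print(s['clock'],s['tcp_pos'],s['eef_rot'],s['ft_force'],arm.tips_ahead)
snap('wrist','w2');cw=cal('wrist'); print(arm.observe()['tcp_pos'])
im=cv2.imread('pics/w2.png')
```

```text
2.4 [495.20562796 155.48006879  71.16585781] [[ 2.94895585e-01  9.55529299e-01 -5.93271453e-04]
 [ 9.55529482e-01 -2.94895564e-01  1.25653857e-04]
 [-5.48871781e-05 -6.03943132e-04 -9.99999816e-01]] [0.2409713  0.15731603 1.09875327] 19.0
[495.73309498 155.50434329  71.91292135]
```

View pics/w2.png

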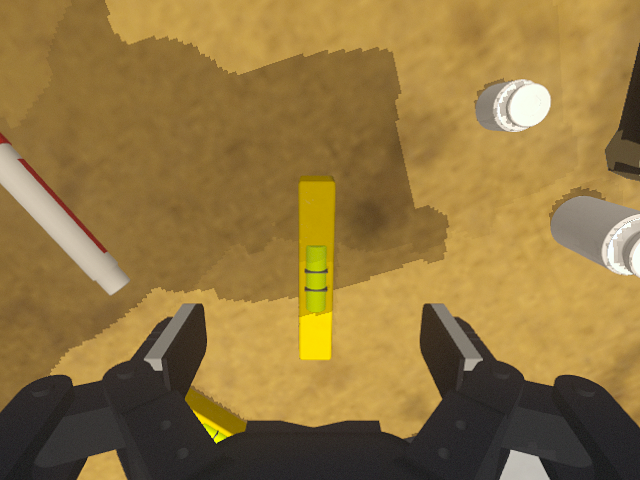

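Request:
arm_command --series '[[[-1, 0, 0, -3, 0, 0, 0], [-1, 0, 0, -3.9, 0, 0, 0], [-1, 0, 0, -3.9, 0, 0, 0], [-1, 0, 0, -3.9, 0, 0, 0]]]'

```text
clock: 2.85
tcp_pos: [495.8, 155.1, 32.6]
eef_rot: [[0.296, 0.955, 0.001], [0.955, -0.296, 0.0], [0.001, 0.001, -1.0]]
ft_force: [-0.4, -0.3, -0.0]
finger_gap: 85.4
```

Run:
```python
from h import *
s=arm.observe(); print(s['clock'],s['tcp_pos'],s['ft_force'])
snap('wrist','w3'); s=arm.observe();print(s['tcp_pos'],s['ft_force'])
```

```text
2.85 [495.82060214 155.14643483  32.5710532 ] [-0.35502412 -0.33530325 -0.02470199]
[495.8864922  155.18226314  32.59678168] [-0.5982222  -0.00774035 -0.44406066]
```

View pics/w3.png

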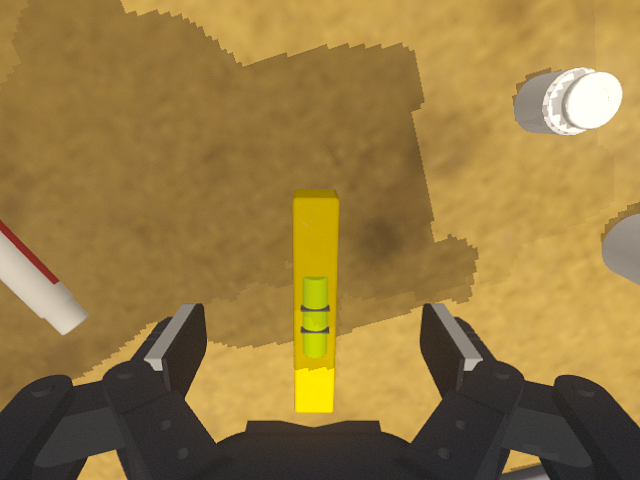

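Request:
arm_command --series '[[[0.2, 0, 0, -0.15, 0, 0, 0], [1, 0, 0, -0.15, 0, 0, 0], [1, 0, 0, -0.15, 0, 0, 0], [1, 0, 0, -0.15, 0, 0, 0], [1, 0, 0, -0.15, 0, 0, 0], [1, 0, 0, -0.15, 0, 0, 0], [1, 0, 0, -0.15, 0, 0, 0], [1, 0, 0, -0.15, 0, 0, 0]]]'

```text
clock: 3.7
tcp_pos: [495.4, 155.0, 30.1]
eef_rot: [[0.296, 0.955, 0.0], [0.955, -0.296, 0.0], [0.0, -0.0, -1.0]]
ft_force: [-1.0, -0.3, 8.4]
finger_gap: 16.2
```

Run:
```python
from h import *
s=arm.observe(); print(s['clock'],s['tcp_pos'],s['ft_force'],s['finger_gap'])
snap('wrist','w4'); a=snap('side','s4');b=snap('scene','c4')
k=np.hstack([cv2.resize(a[170:250,250:340],(400,356),interpolation=2),cv2.resize(b[230:310,310:400],(400,356),interpolation=2)]); cv2.imwrite('pics/z4.png',k[:,:,::-1])
```

```text
3.7 [495.41046542 155.00800221  30.09000303] [-1.02376361 -0.28368736  8.37170238] 16.17666448469005
```

View pics/w4.png

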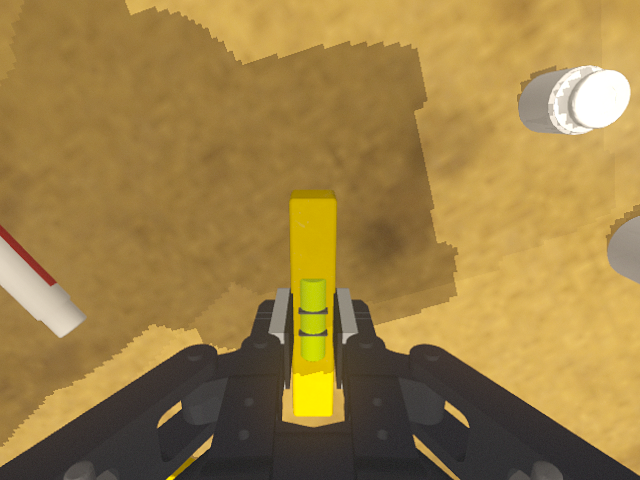

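View pics/z4.png

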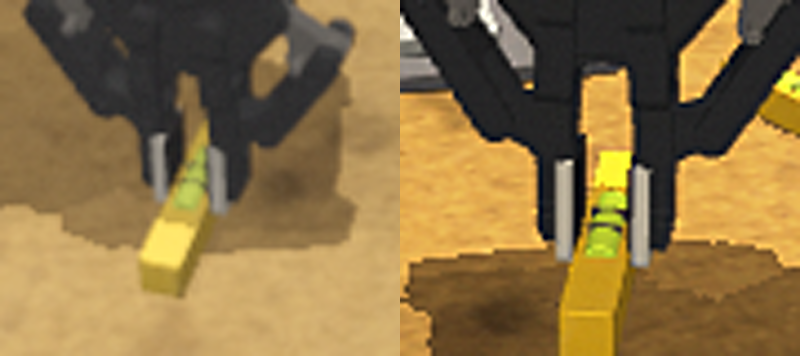

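Request:
arm_command --series '[[[0.5, 0, 0, 0, 0, 0, 0], [0.5, 0, 0, 0.12, 0, 0, 0], [0.5, 0, 0, 0.12, 0, 0, 0], [1, 0, 0, 0.12, 0, 0, 0], [1, 0, 0, 0.12, 0, 0, 0], [1, 0, 0, 0.12, 0, 0, 0], [1, 0, 0, 0.12, 0, 0, 0]]]'

```text
clock: 4.55
tcp_pos: [495.4, 155.0, 31.3]
eef_rot: [[0.296, 0.955, 0.0], [0.955, -0.296, 0.0], [0.0, 0.0, -1.0]]
ft_force: [-1.6, 0.0, 7.9]
finger_gap: 15.8
```

Run:
```python
from h import *
s=arm.observe(); print(s['clock'],s['tcp_pos'],s['ft_force'],s['finger_gap'])
```

```text
4.55 [495.44019022 155.01106502  31.26482091] [-1.62371479  0.01678137  7.92323372] 15.7805368558066
```

Run:
```python
from h import *
for z in (0,100,200,300): print(z, ray('side',[[393,330],[370,478],[396,400]],z).round(0).tolist())
```

```text
0 [[648.0, -99.0, 0.0], [593.0, -311.0, 0.0], [638.0, -211.0, 0.0]]
100 [[630.0, -163.0, 100.0], [582.0, -343.0, 100.0], [621.0, -259.0, 100.0]]
200 [[611.0, -228.0, 200.0], [572.0, -375.0, 200.0], [603.0, -306.0, 200.0]]
300 [[592.0, -293.0, 300.0], [562.0, -407.0, 300.0], [586.0, -354.0, 300.0]]
```

Request:
arm_command --series '[[[1, 0, 0, 3, 0, 0, 0], [1, 0, 0, 8, 0, 0, 0], [1, 0, 0, 10, 0, 0, 0], [1, 0, 0, 10, 0, 0, 0]]]'

```text
clock: 4.95
tcp_pos: [496.3, 155.4, 133.4]
eef_rot: [[0.296, 0.955, 0.004], [0.955, -0.296, 0.001], [0.002, 0.003, -1.0]]
ft_force: [0.1, -0.5, -2.6]
finger_gap: 16.0
```

Run:
```python
from h import *
snap('wrist','w5')
s=arm.observe(); print(s['clock'],s['tcp_pos'],s['ft_force'],s['finger_gap'])
```

```text
5.0 [495.71373851 155.29702998 131.76339918] [ 0.34595251  0.52014735 -0.92719622] 15.935426799974543
```

View pics/w5.png

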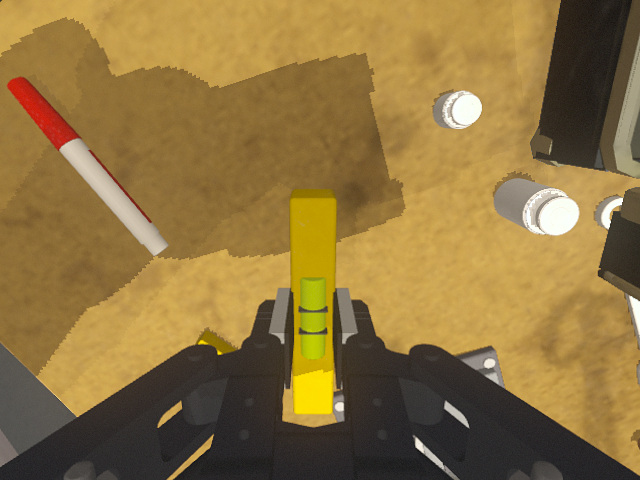

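Request:
arm_command --series '[[[1, 6, -29.5, 2, 0, 0, 19.4], [1, 6, -29.5, 2, 0, 0, 19.4], [1, 6, -29.5, 2, 0, 0, 19.4], [1, 6, -29.5, 2, 0, 0, 19.4], [1, 6, -29.5, 2, 0, 0, 19.4], [1, 6, -29.5, 2, 0, 0, 19.4], [1, 6, -29.5, 2, 0, 0, 19.4], [1, 6, -29.5, 2, 0, 0, 19.4], [1, 6, -29.5, 2, 0, 0, 19.4], [1, 6, -29.5, 2, 0, 0, 19.4]]]'

```text
clock: 6.0
tcp_pos: [555.3, -138.6, 150.5]
eef_rot: [[-0.04, 0.999, -0.001], [0.999, 0.04, 0.001], [0.001, -0.001, -1.0]]
ft_force: [-0.1, 0.1, -1.1]
finger_gap: 15.9
```

Run:
```python
from h import *
s=arm.observe(); cw=cal('wrist'); im=snap('wrist','w6')
print(s['clock'],s['tcp_pos'],s['eef_rot'],s['ft_force'],s['finger_gap'],s['joint_vel'])
np.savez('w6.npz',K=cw[0],d=cw[1],R=cw[2],t=cw[3],tcp=s['tcp_pos'],rot=s['eef_rot'])
P=ray('wrist',[[291,197],[336,197],[332,413],[294,413]],s['tcp_pos'][2]-11.3,cw)
print((P-s['tcp_pos'])@np.array(s['eef_rot']))
cv2.imwrite('pics/w6z.png',cv2.resize(im[60:340,170:470,::-1],None,fx=2.14,fy=2.14,interpolation=2))
```

```text
6.0 [ 555.33139036 -138.61244986  150.50439944] [[-3.99700179e-02  9.99200518e-01 -8.49979554e-04]
 [ 9.99200582e-01  3.99706478e-02  7.37418745e-04]
 [ 7.70803426e-04 -8.19825425e-04 -9.99999367e-01]] [-0.12607831  0.0504423  -1.09727379] 15.94177832091388 [-0.00049105 -0.00318147  0.00368269 -0.00332531  0.00129495  0.00274988
  0.00222106]
[[ 48.17296685  -7.98950666  11.34368907]
 [ 48.19399199   8.73600208  11.32999327]
 [-51.06179752   8.89369201  11.25335724]
 [-51.10107471  -8.294879    11.2674186 ]]
```

View pics/w6.png

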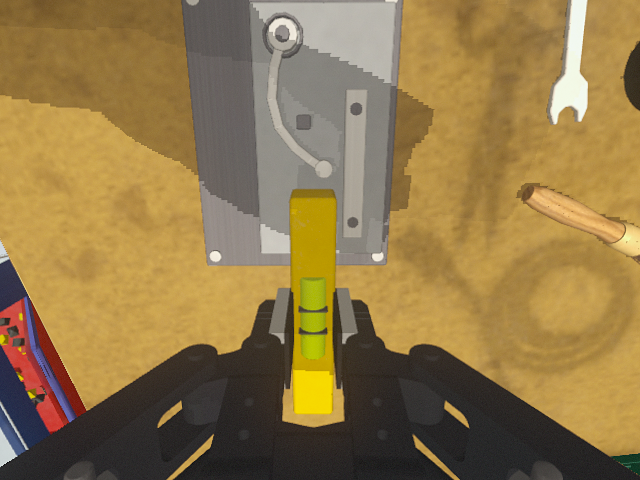

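View pics/w6z.png

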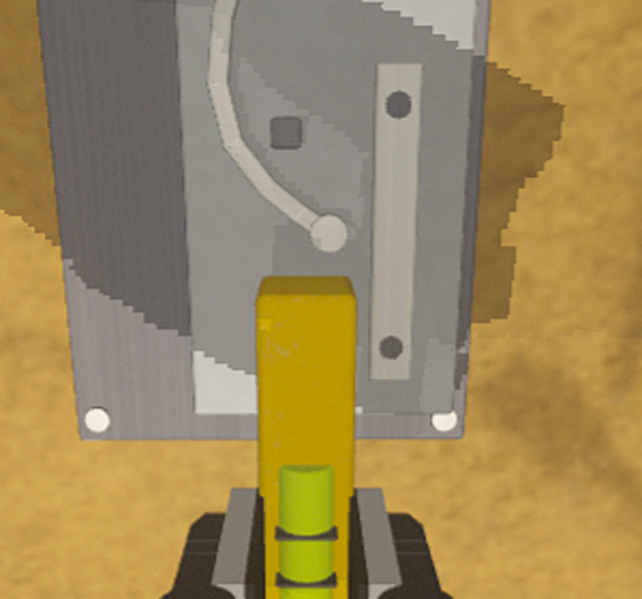

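Run:
```python
from fit import *
w=np.load('w6.npz'); cs['wrist']=(w['K'],w['d'],w['R'],w['t']); print(w['t'])
o=[170,60];f=2.14
E=[[9,50,21],[23,50,21],[23,-50,21],[9,-50,21]]
p=up([[378,63],[423,65],[411,379],[370,379]],o,f)
x,e=fit(E,{'wrist':p},[565,-92,.04]);print('edge',x,e)
P=ray('wrist',p,21,cs['wrist']);print(P.round(1).tolist())
print('nose',ray('wrist',up([[328,233]],o,f),27,cs['wrist']),'block',ray('wrist',up([[285,132]],o,f),26,cs['wrist']))
B=[[73,437],[464,437]]
print(ray('wrist',up(B,o,f),8,cs['wrist']))
c,s=np.cos(x[2]),np.sin(x[2])
for n in [(-5,0),(-18.5,30)]: print(x[0]+c*n[0]-s*n[1],x[1]+s*n[0]+c*n[1])
```

```text
[552.55211651 -62.42598443 274.64050689]
edge [ 5.65766062e+02 -9.44023197e+01  4.32070565e-02] 0.6304716984004237
[[572.9, -44.2, 21.0], [586.3, -44.3, 21.0], [590.8, -142.6, 21.0], [577.0, -143.1, 21.0]]
nose [[560.28755494 -94.27714658  27.        ]] block [[545.95480077 -64.94488476  26.        ]]
[[ 472.24567794 -173.74176306    8.        ]
 [ 613.67088249 -167.87527023    8.        ]]
560.7707287214399 -94.61828772793136
545.9875195689754 -65.2293999103482
```

Request:
arm_command --series '[[[1, 2.6, 4.6, 0, 0, 0, 0], [1, 2.6, 4.6, -4, 0, 0, 0], [1, 2.6, 4.6, -7.5, 0, 0, 0], [1, 2.6, 4.6, -7.5, 0, 0, 0], [1, 2.6, 4.6, -7.5, 0, 0, 0], [1, 2.6, 4.6, -7.5, 0, 0, 0]]]'

```text
clock: 6.65
tcp_pos: [582.2, -94.2, 77.8]
eef_rot: [[-0.038, 0.999, 0.002], [0.999, 0.038, -0.0], [-0.0, 0.002, -1.0]]
ft_force: [-0.9, 0.4, -0.4]
finger_gap: 16.1
```

Run:
```python
from h import *
s=arm.observe()
print(s['clock'],s['tcp_pos'],s['eef_rot'],s['ft_force'],s['moment'],s['finger_gap'])
a=snap('side','s7');b=snap('scene','c7');s=arm.observe();print(s['tcp_pos'],s['ft_force'])
k=np.hstack([cv2.resize(a[230:350,260:380],(400,400),interpolation=2),cv2.resize(b[160:260,255:355],(400,400),interpolation=2)]); cv2.imwrite('pics/z7.png',k[:,:,::-1])
```

```text
6.65 [582.15386105 -94.16429552  77.83342596] [[-3.81233182e-02  9.99270698e-01  2.16429908e-03]
 [ 9.99272941e-01  3.81242007e-02 -3.67977528e-04]
 [-4.50221334e-04  2.14869698e-03 -9.99997590e-01]] [-0.85554319  0.4309501  -0.3560325 ] [-0.02768071 -0.03841853  0.02391825] 16.146206554626215
[582.0623076  -94.16285671  77.61613289] [ 0.61149318 -0.21422892 -0.52666391]
```

View pics/z7.png

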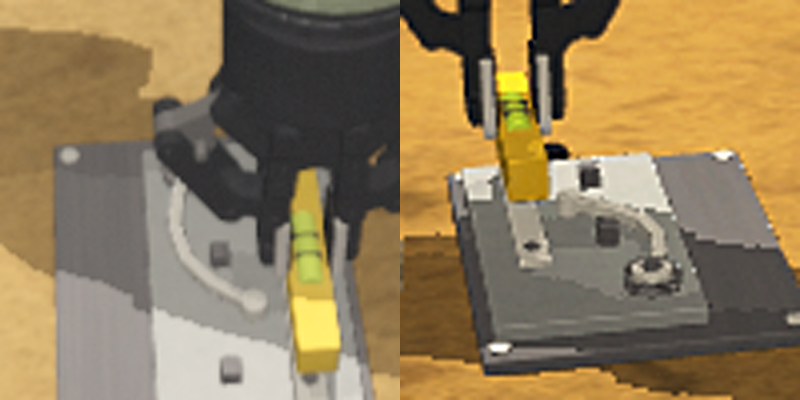

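Request:
arm_command --series '[[[1, 0, 0.15, -1.2, 0, 0, 0.2], [1, 0, 0.15, -2.1, 0, 0, 0.2], [1, 0, 0.15, -2.25, 0, 0, 0.2], [1, 0, 0.15, -2.25, 0, 0, 0.2], [1, 0, 0.15, -2.25, 0, 0, 0.2]]]'

```text
clock: 7.25
tcp_pos: [581.4, -92.6, 53.4]
eef_rot: [[-0.042, 0.999, -0.0], [0.999, 0.042, -0.0], [-0.0, -0.0, -1.0]]
ft_force: [-0.2, 0.1, -1.2]
finger_gap: 15.4
```

Run:
```python
from h import *
s=arm.observe()
print(s['clock'],s['tcp_pos'],s['ft_force'],s['moment'],s['finger_gap'])
```

```text
7.25 [581.40450502 -92.59649039  53.39453044] [-0.20510885  0.12727135 -1.19643393] [ 0.02254768  0.0039068  -0.05586895] 15.398367989754389
```

Request:
arm_command --series '[[[1, -0.2, -0.01, 0.1, 0, 0, 0], [1, -0.4, -0.02, 0.1, 0, 0, 0], [1, -0.4, -0.02, 0.1, 0, 0, 0], [1, -0.4, -0.02, 0.1, 0, 0, 0]]]'

```text
clock: 7.65
tcp_pos: [577.4, -92.7, 54.6]
eef_rot: [[-0.042, 0.999, 0.0], [0.999, 0.042, -0.0], [-0.0, 0.0, -1.0]]
ft_force: [0.2, 0.3, -1.1]
finger_gap: 15.5
```

Request:
arm_command --series '[[[1, -0.1, 0, 0, 0, 0, 0], [1, -0.2, 0, 0, 0, 0, 0], [1, -0.2, 0, 0, 0, 0, 0]]]'

```text
clock: 7.95
tcp_pos: [575.4, -92.7, 54.5]
eef_rot: [[-0.042, 0.999, 0.0], [0.999, 0.042, 0.0], [0.0, 0.0, -1.0]]
ft_force: [-0.3, 0.3, -1.1]
finger_gap: 15.9
```

Request:
arm_command --series '[[[1, -0.1, 0, 0, 0, 0, 0], [1, -0.2, 0, 0, 0, 0, 0], [1, -0.2, 0, 0, 0, 0, 0]]]'

```text
clock: 8.25
tcp_pos: [573.7, -92.9, 54.6]
eef_rot: [[-0.042, 0.999, 0.001], [0.999, 0.042, -0.0], [-0.0, 0.001, -1.0]]
ft_force: [3.4, -2.5, -1.5]
finger_gap: 15.6
```

Request:
arm_command --series '[[[1, -0.1, 0, 0, 0, 0, 0], [1, -0.2, 0, 0, 0, 0, 0], [1, -0.2, 0, 0, 0, 0, 0]]]'

```text
clock: 8.55
tcp_pos: [571.4, -92.8, 54.5]
eef_rot: [[-0.042, 0.999, 0.0], [0.999, 0.042, -0.0], [-0.0, 0.0, -1.0]]
ft_force: [4.4, -1.8, -1.2]
finger_gap: 16.3
```

Request:
arm_command --series '[[[1, -0.15, 0, 0, 0, 0, 0], [1, -0.3, -0.01, 0, 0, 0, 0], [1, -0.45, -0.02, 0, 0, 0, 0], [1, -0.6, -0.02, 0, 0, 0, 0], [1, -0.7, -0.03, 0, 0, 0, 0], [1, -0.7, -0.03, 0, 0, 0, 0]]]'

```text
clock: 9.15
tcp_pos: [564.8, -93.2, 54.6]
eef_rot: [[-0.042, 0.999, 0.001], [0.999, 0.042, -0.0], [-0.0, 0.001, -1.0]]
ft_force: [6.3, -3.1, -1.5]
finger_gap: 15.8
```

Request:
arm_command --series '[[[1, -0.1, 0, 0, 0, 0, 0], [1, -0.1, 0, 0, 0, 0, 0], [1, -0.1, 0, 0, 0, 0, 0]]]'

```text
clock: 9.45
tcp_pos: [563.9, -93.2, 54.6]
eef_rot: [[-0.042, 0.999, 0.001], [0.999, 0.042, -0.0], [-0.0, 0.001, -1.0]]
ft_force: [6.4, -2.6, -1.6]
finger_gap: 15.9
```

Run:
```python
from h import *
s=arm.observe()
print(s['clock'],s['tcp_pos'],s['ft_force'],s['moment'],s['finger_gap'])
snap('wrist','w8');a=snap('side','s8');b=snap('scene','c8');s=arm.observe();print(s['tcp_pos'],s['ft_force'])
k=np.hstack([cv2.resize(a[230:350,260:380],(400,400),interpolation=2),cv2.resize(b[160:260,255:355],(400,400),interpolation=2)]); cv2.imwrite('pics/z8.png',k[:,:,::-1])
```

```text
9.45 [563.92300131 -93.18147603  54.6335893 ] [ 6.42745228 -2.59273508 -1.63273913] [-0.75788414 -1.45090404  0.02858612] 15.9188398340838
[563.90891995 -93.17293362  54.63287067] [ 5.52001961 -2.13719508 -1.4643176 ]
```

View pics/z8.png

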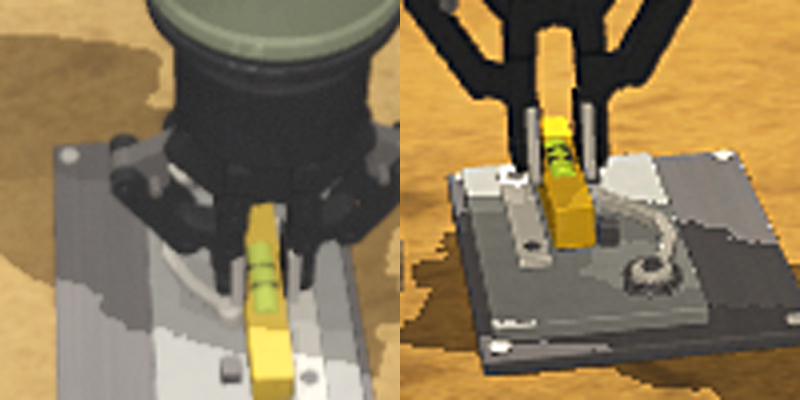

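View pics/w8.png

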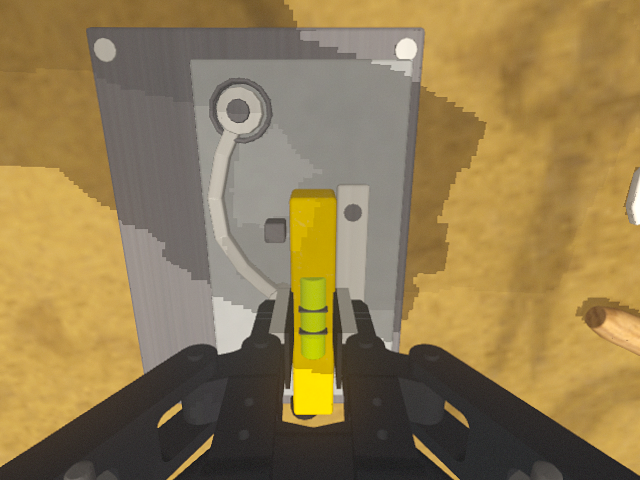

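Run:
```python
from fit import *
cw=cal('wrist'); s=arm.observe()
im=cv2.imread('pics/w8.png'); cv2.imwrite('pics/w8z.png',cv2.resize(im[170:310,210:400],None,fx=4.2,fy=4.2,interpolation=2))
L=ray('wrist',[[338,185],[368,186]],21,cw); print(L, ray('wrist',[[286.5,231]],26,cw))
T=ray('wrist',[[291,197],[336,197]],s['tcp_pos'][2]-11.3,cw);print(T)
```

```text
[[572.81131782 -44.03857333  21.        ]
 [585.69181207 -43.92500392  21.        ]] [[551.49727259 -64.04347875  26.        ]]
[[553.94198518 -45.41218204  43.33287067]
 [570.64580965 -44.7017963   43.33287067]]
```

View pics/w8z.png

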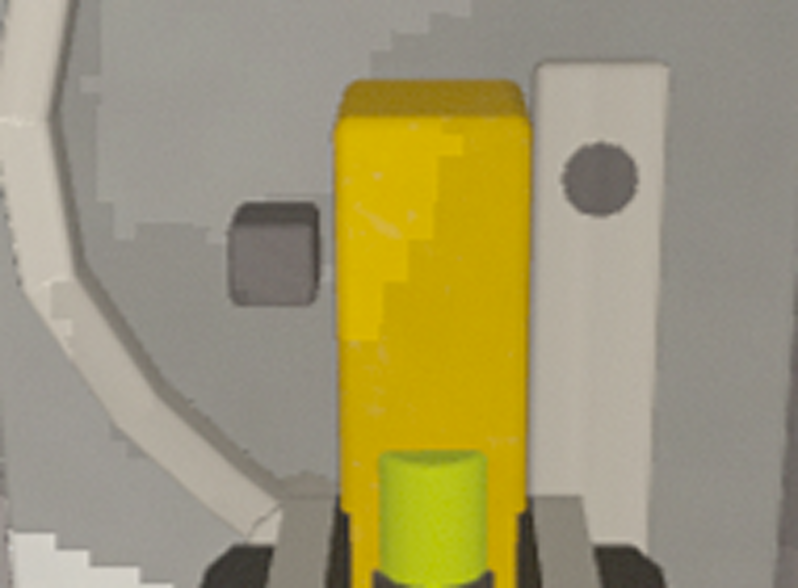

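Request:
arm_command --series '[[[1, -0.1, 0, 0, 0, 0, 0], [1, -0.1, 0, 0, 0, 0, 0], [1, -0.1, 0, 0, 0, 0, 0]]]'

```text
clock: 9.9
tcp_pos: [562.9, -93.2, 54.7]
eef_rot: [[-0.042, 0.999, 0.001], [0.999, 0.042, -0.0], [-0.0, 0.001, -1.0]]
ft_force: [7.4, -2.2, -1.4]
finger_gap: 15.9
```

Request:
arm_command --series '[[[1, 0, 0, -0.1, 0, 0, 0], [1, 0, 0, -0.2, 0, 0, 0], [1, 0, 0, -0.3, 0, 0, 0], [1, 0, 0, -0.3, 0, 0, 0]]]'

```text
clock: 10.3
tcp_pos: [562.9, -92.9, 51.6]
eef_rot: [[-0.042, 0.999, 0.001], [0.999, 0.042, 0.0], [0.0, 0.001, -1.0]]
ft_force: [6.7, -0.9, -0.2]
finger_gap: 16.1
```

Request:
arm_command --series '[[[1, 0, 0, -0.1, 0, 0, 0], [1, 0, 0, -0.2, 0, 0, 0], [1, 0, 0, -0.3, 0, 0, 0], [1, 0, 0, -0.3, 0, 0, 0]]]'

```text
clock: 10.7
tcp_pos: [562.9, -92.8, 48.6]
eef_rot: [[-0.042, 0.999, 0.001], [0.999, 0.042, 0.0], [0.0, 0.001, -1.0]]
ft_force: [6.2, 0.5, -0.7]
finger_gap: 15.5
```

Request:
arm_command --series '[[[1, 0, 0, -0.05, 0, 0, 0], [1, 0, 0, -0.1, 0, 0, 0], [1, 0, 0, -0.1, 0, 0, 0]]]'

```text
clock: 11.0
tcp_pos: [562.9, -92.7, 47.7]
eef_rot: [[-0.042, 0.999, 0.001], [0.999, 0.042, 0.0], [0.0, 0.001, -1.0]]
ft_force: [4.2, 0.3, 0.8]
finger_gap: 15.8
```

Request:
arm_command --series '[[[1, 0, 0, -0.05, 0, 0, 0], [1, 0, 0, -0.05, 0, 0, 0]]]'

```text
clock: 11.2
tcp_pos: [563.0, -92.7, 47.3]
eef_rot: [[-0.042, 0.999, 0.001], [0.999, 0.042, 0.0], [0.0, 0.001, -1.0]]
ft_force: [6.2, -0.1, 3.0]
finger_gap: 16.0
```

Request:
arm_command --series '[[[1, 0.05, 0, 0, 0, 0, 0], [1, 0.1, 0, 0, 0, 0, 0], [1, 0.15, 0.01, 0, 0, 0, 0], [1, 0.15, 0.01, 0, 0, 0, 0]]]'

```text
clock: 11.6
tcp_pos: [563.9, -92.6, 47.3]
eef_rot: [[-0.042, 0.999, -0.0], [0.999, 0.042, 0.0], [0.0, -0.0, -1.0]]
ft_force: [1.3, 0.4, 8.2]
finger_gap: 16.1
```

Request:
arm_command --series '[[[1, 0.05, 0, 0, 0, 0, 0], [1, 0.05, 0, 0, 0, 0, 0], [1, 0.05, 0, 0, 0, 0, 0]]]'

```text
clock: 11.9
tcp_pos: [564.2, -92.5, 47.3]
eef_rot: [[-0.042, 0.999, -0.001], [0.999, 0.042, 0.001], [0.001, -0.0, -1.0]]
ft_force: [0.8, 0.9, 8.0]
finger_gap: 15.8
```

Request:
arm_command --series '[[[1, 0.05, 0, 0, 0, 0, 0], [1, 0.05, 0, 0, 0, 0, 0], [1, 0.05, 0, 0, 0, 0, 0]]]'

```text
clock: 12.2
tcp_pos: [564.6, -92.4, 47.2]
eef_rot: [[-0.042, 0.999, -0.001], [0.999, 0.042, 0.001], [0.001, -0.001, -1.0]]
ft_force: [-0.4, 1.1, 8.7]
finger_gap: 16.2
```

Request:
arm_command --series '[[[1, 0.05, 0, 0.02, 0, 0, 0], [1, 0.05, 0, 0.02, 0, 0, 0], [1, 0.05, 0, 0.02, 0, 0, 0]]]'

```text
clock: 12.5
tcp_pos: [565.3, -92.3, 47.3]
eef_rot: [[-0.042, 0.999, -0.0], [0.999, 0.042, 0.001], [0.001, -0.0, -1.0]]
ft_force: [1.9, 2.4, 5.1]
finger_gap: 15.7
```

Request:
arm_command --series '[[[1, 0.05, 0, 0, 0, 0, 0], [1, 0.05, 0, 0, 0, 0, 0], [1, 0.05, 0, 0, 0, 0, 0]]]'

```text
clock: 12.8
tcp_pos: [565.4, -92.3, 47.3]
eef_rot: [[-0.042, 0.999, -0.001], [0.999, 0.042, 0.001], [0.001, -0.001, -1.0]]
ft_force: [-1.7, 3.1, 7.3]
finger_gap: 15.6
```

Run:
```python
from h import *
s=arm.observe()
print(s['clock'],s['tcp_pos'],s['ft_force'],s['moment'],s['finger_gap'])
im=snap('wrist','w9');s=arm.observe();print(s['tcp_pos'],s['ft_force'])
cv2.imwrite('pics/w9z.png',cv2.resize(im[170:310,210:400,::-1],None,fx=4.2,fy=4.2,interpolation=2))
```

```text
12.8 [565.39399758 -92.31369922  47.25767631] [-1.67638944  3.07732777  7.33162191] [0.71233537 0.309526   0.01630858] 15.608616268815195
[565.40912412 -92.35278913  47.26221117] [-0.57327415  3.41405836  8.41673951]
```

View pics/w9z.png

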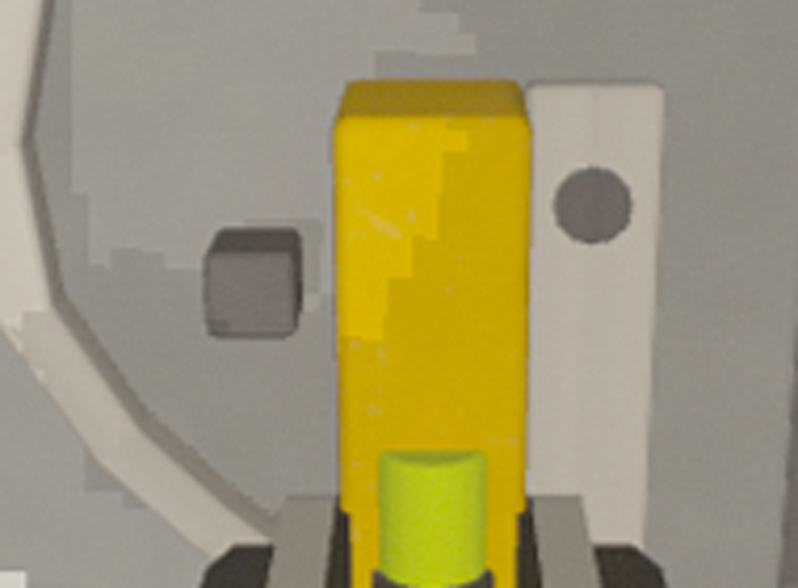

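Request:
arm_command --series '[[[1, 0.05, 0, 0.03, 0, 0, 0], [1, 0.05, 0, 0.03, 0, 0, 0], [1, 0.05, 0, 0.03, 0, 0, 0]]]'

```text
clock: 13.15
tcp_pos: [565.5, -92.3, 47.3]
eef_rot: [[-0.042, 0.999, -0.002], [0.999, 0.042, 0.001], [0.001, -0.002, -1.0]]
ft_force: [-4.0, 4.2, 6.1]
finger_gap: 16.1
```

Request:
arm_command --series '[[[1, 0.05, 0, 0, 0, 0, 0], [1, 0.05, 0, 0, 0, 0, 0], [1, 0.05, 0, 0, 0, 0, 0]]]'

```text
clock: 13.45
tcp_pos: [565.5, -92.4, 47.3]
eef_rot: [[-0.042, 0.999, -0.003], [0.999, 0.042, 0.001], [0.001, -0.003, -1.0]]
ft_force: [-7.5, 4.0, 8.3]
finger_gap: 15.6
```

Request:
arm_command --series '[[[1, -0.05, 0, 0, 0, 0, 0], [1, -0.05, 0, 0, 0, 0, 0], [1, -0.05, 0, 0, 0, 0, 0]]]'

```text
clock: 13.75
tcp_pos: [565.5, -92.4, 47.3]
eef_rot: [[-0.042, 0.999, -0.002], [0.999, 0.042, 0.001], [0.001, -0.002, -1.0]]
ft_force: [-4.1, 4.1, 5.7]
finger_gap: 15.7
```

Run:
```python
from fit import *
s=arm.observe(); print(s['clock'],s['tcp_pos'],s['ft_force'])
im=snap('wrist','w10');cw=cal('wrist')
cv2.imwrite('pics/w10z.png',cv2.resize(im[90:310,190:400,::-1],None,fx=3,fy=2.7,interpolation=2))
```

```text
13.75 [565.46366622 -92.37328744  47.28358226] [-4.11769999  4.11697629  5.74195254]
```

View pics/w10z.png

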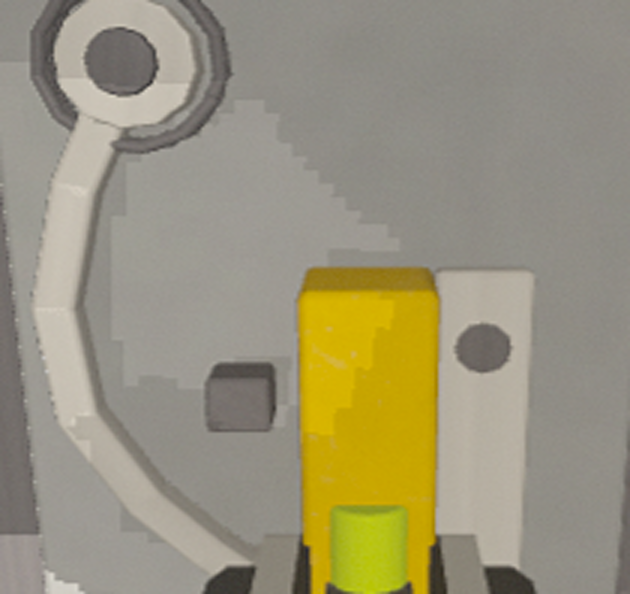

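Request:
arm_command --series '[[[0.7, -0.03, -0.02, 0, 0, 0, 0], [0.5, -0.03, -0.02, 0, 0, 0, 0], [0.5, -0.03, -0.02, 0.1, 0, 0, 0], [0.5, -0.03, -0.02, 0.4, 0, 0, 0], [0.4, -0.03, -0.02, 1, 0, 0, 0], [0.4, -0.03, -0.02, 3, 0, 0, 0], [0.4, -0.03, -0.02, 6, 0, 0, 0], [0.4, -0.03, -0.02, 9, 0, 0, 0], [0.4, -0.03, -0.02, 12, 0, 0, 0], [0.4, -0.03, -0.02, 12, 0, 0, 0]]]'

```text
clock: 14.8
tcp_pos: [567.4, -93.5, 171.4]
eef_rot: [[-0.042, 0.999, 0.005], [0.999, 0.042, -0.001], [-0.001, 0.005, -1.0]]
ft_force: [-0.2, 0.3, -1.1]
finger_gap: 25.8
```

Run:
```python
from fit import *
s=arm.observe(); print(s['clock'],s['tcp_pos'],s['ft_force'],s['finger_gap'])
im=snap('wrist','w11');a=snap('side','s11');b=snap('scene','c11')
k=np.hstack([cv2.resize(a[260:380,260:380],(400,400),interpolation=2),cv2.resize(b[170:260,260:350],(400,400),interpolation=2)]); cv2.imwrite('pics/z11.png',k[:,:,::-1])
```

```text
14.8 [567.3853328  -93.47426188 171.36209346] [-0.2052966   0.31967758 -1.05122579] 25.770575127536645
```

View pics/z11.png

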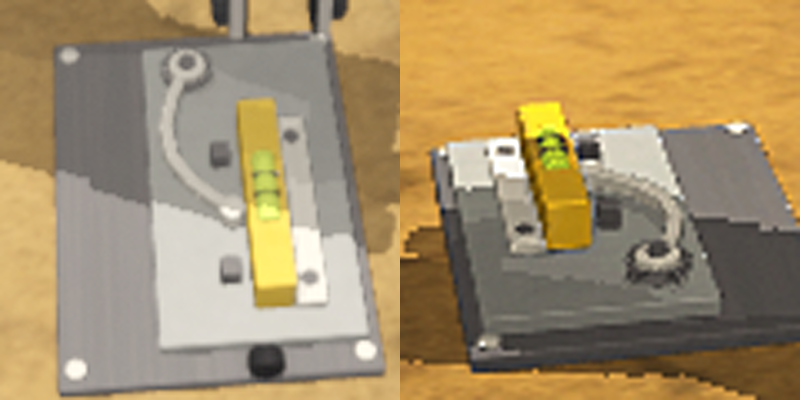

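View pics/w11.png

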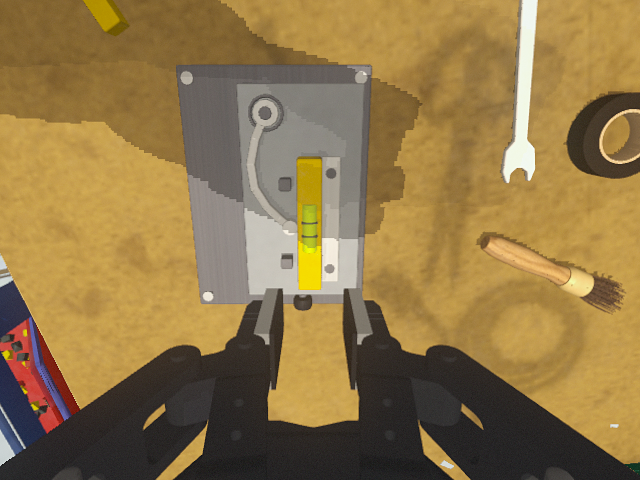

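Run:
```python
from fit import *
cw=cal('wrist'); s=arm.observe(); print(s['joint_vel'].round(3))
P=ray('wrist',[[297,157],[322,157],[321,290],[298,290]],36,cw); Q=ray('wrist',[[324,157],[340,157],[338,282],[323,282]],21,cw)
print(P.round(1),Q.round(1),P.mean(0),Q.mean(0), np.arctan2(*(P[0]-P[3])[:2]),np.arctan2(*(P[1]-P[2])[:2]))
im=cv2.imread('pics/w11.png');cv2.imwrite('pics/w11z.png',cv2.resize(im[140:300,240:380],None,fx=3.7,fy=3.7,interpolation=2))
```

```text
[ 0.001  0.016 -0.     0.001  0.001 -0.004  0.   ]
[[ 553.   -42.8   36. ]
 [ 570.   -42.1   36. ]
 [ 574.2 -141.3   36. ]
 [ 556.7 -142.    36. ]] [[ 571.8  -43.5   21. ]
 [ 583.3  -43.    21. ]
 [ 588.1 -141.    21. ]
 [ 576.1 -141.5   21. ]] [563.48883057 -92.04928794  36.        ] [579.82709882 -92.24741361  21.        ] -0.037298460760563604 -0.04257183918909214
```

View pics/w11z.png

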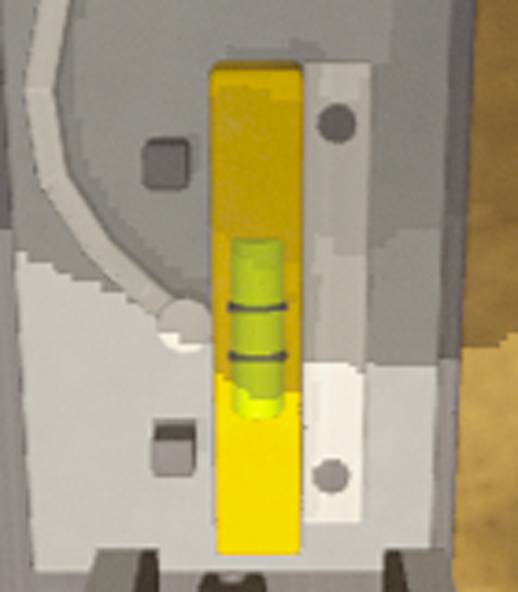

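Seated flush, parallel and centred, with the nose resting on its side. I'm handing in.

Run:
```python
from h import *
arm.hand_in(); print(arm.observe()['clock'])
```

```text
the job is handed in; nothing more can be done
the job is handed in; nothing more can be done
```

The larger spirit level is clipped into the sprung holder and released. I handed the job in at about 15 s of the 42 s allowed. No verdict was reported.

**How it went**
- **Pick-up:** I gripped the level by roughly the top 8 mm, after one regrip to get clear of the arm's height.
- **Draw:** Its long side met the nose and I drew the arm back about 12.5 mm, as estimated from the tool position. The sideways force was 6–7 N there, and I stopped short of the stop blocks.
- **Seating:** I lowered it to the carriage floor and eased it toward the fixed edge. The tool then stopped at x = 565.5 mm while the force rose from about 2 N to about 7.5 N. I backed off slightly before opening the fingers and lifting away.

**Last checks**
- **In the pictures:** The level lies upright against the edge with the nose resting on its side. Its middle is within about 1 mm of the edge's middle.
- **Angle:** It reads about 0.04 rad in the world, and the holder measures about 0.04 rad too, so they are parallel.
- **Forces:** None of my readings passed about 12 N. The gripper was clear, with nothing pressing on it.

**Not confirmed**
- **Arm angle:** I could not read the joint directly; it is inferred from the tool position, force and pictures.
- **Camera disagreement:** The early scene and side fits differed by about 6 mm in y at the holder. I used the wrist camera for the final position.
- **Bystanders:** I did not measure them afterwards. My path stayed clear of them, and no move showed an unexpected force.

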